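Weigh the gas bottle on the hand scale and put it where its weight says

TASK

Take the hand scale from its stand, catch its hook under the bow of the small gas bottle and lift slowly until the bottle just clears the bench, a centimetre or so, and hangs still there for a good second so that the scale can be read. If it weighs more than 600 g there is gas left: lower it, still on the scale, gently into the round holder; if it is lighter it counts as empty: lower it gently into the square tray. Unhook it, leave it standing upright there and hang the scale back in the V notches of its stand; never touch the bottle with the gripper, jerk or overload the scale, or push the other things on the bench about.

Things in the scene. Friction and masses are not known exactly. Their poses are not given: they have to be found in the camera images.
- scale: Sprung hand scale, 0.28 kg, hanging in the stand by its end pins. Origin: centre of its T grip, a rubber bar 84 mm long (y), 18 wide (x), 20 high (z), with a 10 mm steel pin 29 mm long and a collar at each end. Below the bar a grey case 46 mm wide (y), 14 thick (x), down to z = -82 mm, with marked faces; under the case the steel hook, lowest at z = -140 mm unloaded
- hook_bowl (a point): Seat of the hook: where the middle of a 6 mm rod lies once hooked; unloaded 130 mm straight below the centre of the scale's grip. The hook is bent from 6 mm wire in the scale's x-z plane; its back reaches x = +21 mm, its mouth opens to the scale's -x side
- hook_tip (a point): Middle line of the hook's tip, unloaded 17.5 mm to -x and 122 mm below the centre of the scale's grip. A rod enters the mouth along the scale's x from the -x side above the tip, with its middle 105 to 114 mm below the grip's centre, up to x = 0, then drops 16 to 25 mm into the bowl
- scale_hook (a joint): How far the hook is drawn out of the scale, in m: 0 unloaded, 0.049 m for each kg hanging on it (200 N/m), end stop at 0.055. The red pointer on the faces moves down with it; ticks stand for 100 g each, long ticks for 0, 500 g and 1 kg
- stand: Fixed stand of the scale, dark steel: base plate 110 x 150 mm, two uprights 8 mm thick, 106 mm apart (centre to centre, along its y), each with a V notch at the top that holds an end pin of the scale; the horns of the V reach 186 mm above the bench. Origin: centre of the base's underside, z up
- stand_rest (a point): Point 170 mm above the stand's origin, where the centre of the scale's grip bar lies when the scale hangs in the notches with its bar along the stand's y
- bottle: Small grey steel gas bottle standing on the bench, 66 mm diameter, 80 mm high with a brass valve to 92 mm and over it a carrying bow of 6 mm round steel in the y-z plane, 56 mm wide, peaked in the middle. Origin: centre of its foot, z up, y along the bow. Its mass differs from run to run (0.36 to 0.84 kg)
- bow_top (a point): Middle line of the bow at its peak, 126.5 mm above the bottle's foot; below it 31 mm of free space down to the valve
- holder: Fixed round holder for bottles with gas left: dark steel cup on a 112 mm square plate, bore 76 to 80 mm wide, floor 10 mm above the bench, rim 23 mm above the bench. Origin: centre of its underside, at bench height
- tray: Fixed square grey sheet-metal tray on a rubber pad, for empty bottles, 130 x 130 mm outside, walls 4 mm thick with the rim 25 mm above the bench, floor 10 mm above the bench, sides along its x and y. Origin: centre of its underside, at bench height
- spanner: Bystander: bright spanner, 185 x 29 x 10 mm, lying on the bench; origin at its middle underneath
- tape: Bystander: yellow tape measure, 68 x 80 x 31 mm; origin at its middle underneath
- big_nut: Bystander: large hexagon nut, 30 x 34 x 16 mm; origin at its middle underneath
Things that resemble listed ones, but are neither listed nor needed, are in the scene too. What is shaped like the holder but purple is not meant.

How it is judged:
On the way, in this order (a step that is already met when the one before it is completed fails the run):
1. the bottle hangs from the scale's hook just clear of the bench (foot 3 to 20 mm up), upright and still (height (world z) of bottle between 0.003 and 0.02 m and contact force between scale and bottle above 2 N and linear speed of bottle below 0.03 m/s and angle between bottle's own z axis and vertical below 0.25 rad), for 1 s.
2. the bottle stands in the holder or in the tray and the hook is out of its bow (over 30 mm aside) (contact force between scale and bottle below 0.05 N and angle between bottle's own z axis and vertical below 0.08 rad and height (world z) of bottle below 0.013 m and (horizontal distance between bottle and holder below 0.009 m or horizontal distance between bottle and tray below 0.045 m) and horizontal distance between hook_bowl and bow_top above 0.03 m), for 0.2 s.
At the end, for the whole second after the job is handed in: The bottle stands upright (0.08 rad), unhooked, at rest on the floor of the round holder if over 600 g, of the square tray if under (560 to 640 g: either); the scale hangs at rest in the stand's notches, grip within 12 mm of the rest point (((contact force between bottle and anything else above 5.5 N and horizontal distance between bottle and holder below 0.009 m and z of bottle in the frame of holder below 0.013 m) or (contact force between bottle and anything else below 6.28 N and horizontal distance between bottle and tray below 0.045 m and z of bottle in the frame of tray below 0.013 m)) and angle between bottle's own z axis and vertical below 0.08 rad and linear speed of bottle below 0.02 m/s and contact force between scale and bottle below 0.05 N and distance between scale and stand_rest below 0.012 m and angle between scale's own z axis and vertical below 0.15 rad and contact force between scale and stand above 1 N and linear speed of scale below 0.05 m/s); the robot touches nothing.
It fails at once if the gripper touches the bottle (over 1 N) (contact force between the fingers and bottle above 1 N).
It fails at once if the scale is jerked, overloaded or pressed on the bottle: over 12 N between scale and bottle (contact force between scale and bottle above 12 N).
It fails at once if the bottle is dropped or banged down (over 30 N on it in all) (contact force between bottle and anything else above 30 N).
It fails at once if the bottle is tipped over or swung far (over 0.5 rad) (angle between bottle's own z axis and vertical above 0.5 rad).
It fails at once if a bystander is pushed more than 20 mm (distance of any of spanner, tape, big_nut from where it was at the start of the episode above 0.02 m).
It also fails if it takes over 72 s, if anything falls off the work surface, if the arm or the gripper's body presses on something with over 40 N, if the wrist force passes 120 N, or if a joint passes its speed limit or range.

ROBOT

A 6-joint arm with a two-finger parallel gripper is mounted at the origin on a cart in front of the work surface, level with it; the furniture and walls round the work are solid. World frame = base frame: x ahead of the robot, y to its left, z up, the work surface at z = 0. Lengths are in m, angles in rad, forces in N, time in s.
With the tool pointing down it reaches from about 0.35 to 0.85 m from the base axis. Payload 8.1 kg.
Tool frame: the origin (TCP) lies at the very end of the fingers, on their centre line; the grasp point (between the pads) lies 19 mm behind it; z points along the fingers, y is the direction in which the jaws open and shut (so a half turn about z gives the same grasp; the last joint's range is limited). The gripper opens to 93 mm and grips with 3 to 60 N. Pads are 15 mm wide; open, the fingers measure 128 mm over their backs; the gripper's body (75 mm by 188 mm) begins 65 mm behind the grasp point.
Start: joints at [1.073, 0.13, 1.488, -0, 1.523, -0.085], TCP at [0.241, 0.55, 0.219] pointing down, gripper open.
Joint ranges: [-2.96, 2.96], [-0.89, 2.26], [0.02, 2.5], [-1.34, 4.48], [0, 2.73], [-2.66, 2.66]. Speed limits (rad/s): [2.39, 2.39, 2.79, 3.14, 3.14, 3.14].

INTERFACE

Orientations are given as a 3x3 rotation matrix whose columns are the frame's x, y, z axes.
In Python, from bench import * gives the robot as it stands.
- The arm moves only by the tool servo_tool, never from a script. Its arguments are lists of equal length, an entry for each row: "slide": the shift along the tool's x, y, z in mm, a list of three; "spin": the turn about the tool's z in rad. A call has 1 to 12 rows; each row is the pose to reach, as a shift and turn from the pose measured when the call began, along the tool's axes at that moment; what a row does not reach only later rows make up. A row lasts 1/12 s, in which the tool goes at most 41.7 mm and 7.16 degrees, less where a joint would pass 70% of its speed; a pose out of reach is approached as far as the arm can. A call with a gripper value outside its range is refused whole. "claw" is the opening, from 0 (shut) to 1 (fully open), set as the call begins (left out, the last holds). The fingers move at their own pace and stop on an object; "force" is the grip in N (left out, the last holds). Time passes only in rows, so rows that repeat a pose let the fingers close. It gives the time, the measured TCP pose, the force and the opening at its end, in the units of the state.
- observe(): the state, without advancing time (a new reading comes with each control period).
- read_camera(name): name is "scene" or "top" or "wrist"; returns the picture (400x640x3 uint8, red, green, blue); there is no depth.
- camera_info(name): a dict with "camera_matrix" (3x3 intrinsics, pixels), "origin" and "orientation" of the camera in the world; the wrist camera has in their place "mount" (4x4, takes a point from camera to tool coordinates, whose origin is the TCP and whose axes are the flange's). Camera axes: x right, y up, looking along -z (the intrinsics and any distortion apply to the point x, -y, -z); pixel columns grow to the right and rows downward; lengths in m; the calibration is good to about 2 mm. A picture is of the moment at which its call begins: read the wrist's pose just before it. camera_info takes no time and is no camera call.
- hand_in(): hands the job in, once; it reports no verdict.
The state is a dict: "time": time; "q": joint angles; "qvel": joint speeds; "joint_efforts": joint torques, N m; "tcp_pos": TCP position; "ee_rot": TCP orientation; "contact_force": force on the tool from outside, world axes, zero at the start; "torque": the same for the moment, N m; "gripper_width": finger opening in m.
Only numpy, scipy, OpenCV 4.12 (cv2) and the standard library are available. Lean on these libraries where they do the work, as an engineer would, in place of code of your own. Each camera call takes 0.05 s, during which the arm holds its last target. There are 200 camera calls.

## Working session

There is one attempt and no reset: what is moved stays moved. The work goes in short steps, Python scripts to look and compute and a tool call to move; the robot and the scene stay as the last step left them, time stands still between calls to the robot, and variables do not carry over. Pictures are saved under pics/ and viewed, about 8 in all and at most 12, crops included, and the job is handed in when it is done.

Besides the shell and the picture viewer there is one more tool, called after "Call:" by a JSON object that holds its "api" and its "payload", one argument or row to a line. servo_tool: Moves the arm, as the interface text tells. Its arguments: {"type":"object","properties":{"slide":{"type":"array","items":{"type":"array","items":{"type":"number"}}},"spin":{"type":"array","items":{"type":"number"}},"claw":{"type":"number"},"force":{"type":"number"}},"required":["slide","spin"]}

```bash
mkdir -p pics
python3 - <<'E'
from bench import *
import cv2,numpy as np
s=observe();print(s)
for n in("scene","top"):
    im=read_camera(n);cv2.imwrite(f"pics/{n}0.png",im[:,:,::-1]);i=camera_info(n);print(n,i)
print(camera_info("wrist"))
E
```

```text
{'time': 0.0, 'q': array([ 1.07254420e+00,  1.31151771e-01,  1.48923409e+00, -9.78741763e-06,
        1.52300688e+00, -8.54281228e-02]), 'qvel': array([-0.00201841, -0.00188963, -0.00109539,  0.00140439, -0.00018372,
        0.00118829]), 'joint_efforts': array([ 1.80413295e-03, -5.59845793e+01, -4.91762567e+01,  7.67768710e-02,
        3.52084986e-02, -2.16547205e-04]), 'tcp_pos': array([0.24045151, 0.5491076 , 0.21761788]), 'ee_rot': array([[-9.15991623e-01,  4.01196488e-01, -8.51655850e-04],
       [ 4.01197366e-01,  9.15990261e-01, -1.58589980e-03],
       [ 1.43851034e-04, -1.79435302e-03, -9.99998380e-01]]), 'contact_force': array([ 0.78403096,  0.37078784, -0.03912644]), 'torque': array([0.05160081, 0.00425437, 0.01845817]), 'gripper_width': 0.09337260784697962}
scene {'camera_matrix': array([[511.78999239,   0.        , 323.74587747],
       [  0.        , 511.78999239, 201.22903572],
       [  0.        ,   0.        ,   1.        ]]), 'origin': array([-0.32552801, -1.01535365,  1.271918  ]), 'orientation': array([[ 0.74215766,  0.44946856, -0.49717202],
       [-0.67019867,
[... 297 characters left out ...]
  1.22440079]), 'orientation': array([[ 0.00720883,  0.98731504, -0.15860975],
       [-0.99993616,  0.00849751,  0.00744818],
       [ 0.00870149,  0.15854593,  0.98731326]])}
{'camera_matrix': array([[322.65168948,   0.        , 317.92822233],
       [  0.        , 322.65168948, 203.8191661 ],
       [  0.        ,   0.        ,   1.        ]]), 'mount': array([[ 1.51301539e-04,  9.59105115e-01,  2.83050092e-01,
         7.85317257e-02],
       [ 9.99999973e-01, -9.55064271e-05, -2.10919669e-04,
         2.37224319e-04],
       [-1.75261031e-04,  2.83050117e-01, -9.59105104e-01,
        -1.66830135e-01],
       [ 0.00000000e+00,  0.00000000e+00,  0.00000000e+00,
         1.00000000e+00]])}
```

View pics/scene0.png

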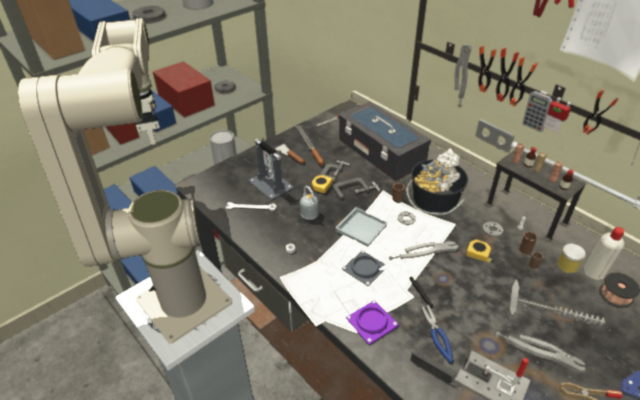

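View pics/top0.png

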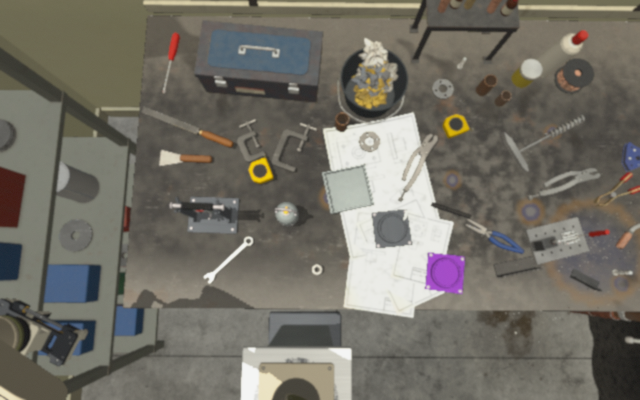

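The top view shows the stand with the scale at about (212,213), bottle (287,213), tray (348,190), dark holder (392,229), spanner (230,260), nut (317,269) and tape (260,170). Possible mix-ups are the purple holder (445,272), rejected by colour, and a second yellow tape at (456,125). I'll take a close crop next.

```bash
python3 - <<'E'
import cv2,numpy as np
t=cv2.imread("pics/top0.png");s=cv2.imread("pics/scene0.png")
a=cv2.resize(t[150:275,155:455],(800,333),interpolation=cv2.INTER_CUBIC)
b=cv2.resize(s[125:225,230:350],(320,267),interpolation=cv2.INTER_CUBIC)
c=cv2.resize(s[190:290,320:440],(320,267),interpolation=cv2.INTER_CUBIC)
o=np.zeros((600,800,3),np.uint8);o[:333]=a;o[333:600,:320]=b;o[333:600,400:720]=c
cv2.imwrite("pics/crop0.png",o)
E
cat > h.py <<'E'
from bench import *
import cv2,numpy as np
def ray(n,u,v,s=None,info=None):
    i=info or camera_info(n);K=i["camera_matrix"]
    if n=="wrist":
        M=i["mount"];R0=s["ee_rot"];R=R0@M[:3,:3];o=R0@M[:3,3]+s["tcp_pos"]
    else: R=i["orientation"];o=i["origin"]
    d=np.array([(u-K[0,2])/K[0,0],-(v-K[1,2])/K[1,1],-1.])
    return o,R@d
def at(n,u,v,z,s=None):
    o,d=ray(n,u,v,s);return o+d*(z-o[2])/d[2]
def proj(n,p,s=None):
    i=camera_info(n);K=i["camera_matrix"]
    if n=="wrist":
        M=i["mount"];R0=s["ee_rot"];R=R0@M[:3,:3];o=R0@M[:3,3]+s["tcp_pos"]
    else: R=i["orientation"];o=i["origin"]
    c=R.T@(np.array(p)-o);return np.array([K[0,2]+K[0,0]*c[0]/-c[2],K[1,2]-K[1,1]*c[1]/-c[2]])
E
python3 - <<'E'
from h import *
for n,p,z in(("bottle body",(287,213),.09),("stand",(213,214),0.003),("tray",(348,190),.025),("holder",(392,229),.023),("tape",(260,170),.03),("spanner",(230,260),.01),("nut",(317,269),.016)):print(n,at("top",*p,z).round(3))
E
```

```text
bottle body [0.536 0.03  0.09 ]
stand [0.543 0.265 0.003]
tray [ 0.618 -0.15   0.025]
holder [ 0.499 -0.283  0.023]
tape [0.677 0.12  0.03 ]
spanner [0.403 0.205 0.01 ]
nut [ 0.378 -0.057  0.016]
```

View pics/crop0.png

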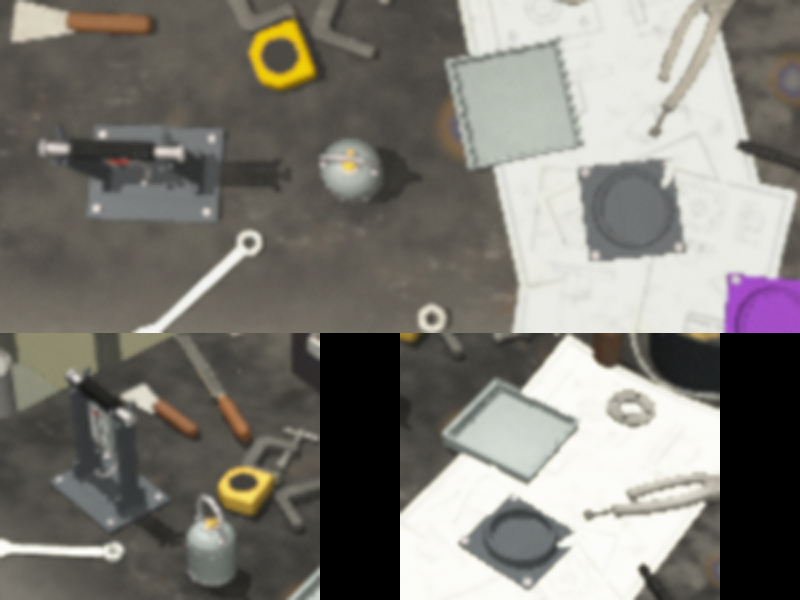

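The crop shows the scale bar with pin ends at about (170,205) and (225,207), the bottle's bow along the image horizontal (about world y), and a dark holder that is not the purple one. I'm moving above the stand for a wrist view.

Call:
{"api": "servo_tool", "payload": {
  "slide": [
    [-10,-4,-20],
    [-40,-14,-40],
    [-75,-27,-60],
    [-112,-40,-75],
    [-150,-53,-80],
    [-188,-66,-80],
    [-226,-80,-80],
    [-264,-93,-80],
    [-300,-106,-80],
    [-335,-119,-80],
    [-365,-129,-80],
    [-385,-136,-80]
  ],
  "spin": [0.05,0.15,0.26,0.37,0.48,0.59,0.7,0.81,0.92,1.03,1.12,1.16],
  "claw": 1
}}

```text
time: 1.1
tcp_pos: [0.5404, 0.2674, 0.2971]
ee_rot: [[0.01, 1.0, -0.001], [1.0, -0.01, -0.002], [-0.002, -0.001, -1.0]]
contact_force: [0.2, 0.4, -0.1]
gripper_width: 0.0933
```

Run:
```python
from h import *
s=observe();print(s["time"],s["tcp_pos"],s["ee_rot"].round(3).tolist(),s["contact_force"])
im=read_camera("wrist");cv2.imwrite("pics/w1.png",im[:,:,::-1]);np.save("w1.npy",np.c_[s["ee_rot"],s["tcp_pos"]])
c=lambda u,v:(155+u/2.6667,150+v/2.6667)
L=at("top",*c(40,147),.17);R=at("top",*c(186,152),.17);print(L,R,(L+R)/2,np.linalg.norm(L-R))
for p in((97,129),(220,132),(218,217),(90,215)):print(at("top",*c(*p),.004).round(4))
print("bow",at("top",*c(320,158),.115),at("top",*c(378,162),.115))
print(proj("wrist",(.545,.265,.17),s))
```

```text
1.1 [0.5403811  0.26743799 0.29708986] [[0.01, 1.0, -0.001], [1.0, -0.01, -0.002], [-0.002, -0.001, -1.0]] [ 0.20109635  0.4267809  -0.09701905]
[0.54293565 0.33640537 0.17      ] [0.53912891 0.19055058 0.17      ] [0.54103228 0.26347798 0.17      ] 0.1459044583634231
[0.5915 0.3336 0.004 ]
[0.5893 0.1909 0.004 ]
[0.4903 0.1893 0.004 ]
[0.4914 0.3358 0.004 ]
bow [0.54265258 0.06237294 0.115     ] [0.53891602 0.0012966  0.115     ]
[322.56633309 198.08064059]
```

View pics/w1.png

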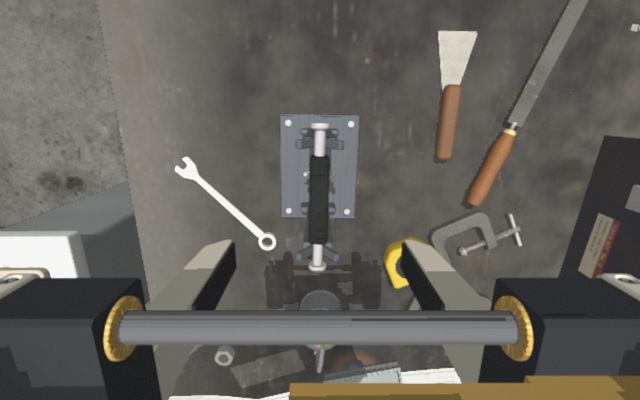

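The wrist view shows the bar end on, with pin ends at (320,125) and (317,267) and clear space for the fingers on both sides.

Run:
```python
from h import *
a=np.load("w1.npy");s=dict(ee_rot=a[:,:3],tcp_pos=a[:,3])
im=cv2.imread("pics/w1.png")
g=im[100:290,295:345].astype(int);m=(g.min(2)>150).astype(np.uint8)
n,l,st,c=cv2.connectedComponentsWithStats(m)
for i in range(1,n):
  if st[i,4]>6:print(st[i]+[295,100,0,0,0],c[i]+[295,100])
A=at("wrist",320,125,.17,s);B=at("wrist",317.3,267.5,.17,s);print(A,B,(A+B)/2,np.linalg.norm(A-B))
A=at("wrist",319.5,156,.18,s);B=at("wrist",318.5,243,.18,s);print(A,B,(A+B)/2,np.linalg.norm(A-B))
```

```text
[311 123  18  33 346] [319.40751445 137.42774566]
[303 171   6   6  23] [305.30434783 173.43478261]
[309 244  16  27 255] [316.85882353 258.29019608]
[0.54309059 0.33217418 0.17      ] [0.53929388 0.19235577 0.17      ] [0.54119224 0.26226498 0.17      ] 0.1398699457845277
[0.54240128 0.30618178 0.18      ] [0.54077836 0.22344767 0.18      ] [0.54158982 0.26481473 0.18      ] 0.08275002821632257
```

Call:
{"api": "servo_tool", "payload": {
  "slide": [
    [-1,0,8],
    [-3,1,25],
    [-3,1,48],
    [-3,1,72],
    [-3,1,96],
    [-3,1,118],
    [-3,1,134],
    [-3,1,142],
    [-3,1,146],
    [-3,1,146]
  ],
  "spin": [0.015,0.015,0.015,0.015,0.015,0.015,0.015,0.015,0.015,0.015]
}}

```text
time: 1.98
tcp_pos: [0.5421, 0.262, 0.1498]
ee_rot: [[0.026, 1.0, -0.002], [1.0, -0.026, -0.004], [-0.004, -0.002, -1.0]]
contact_force: [-0.5, -0.6, 0.1]
gripper_width: 0.0931
```

Call:
{"api": "servo_tool", "payload": {
  "slide": [
    [0,0,0],
    [0,0,0],
    [0,0,0],
    [0,0,0],
    [0,0,0],
    [0,0,0],
    [0,0,0],
    [0,0,0]
  ],
  "spin": [0,0,0,0,0,0,0,0],
  "claw": 0,
  "force": 45
}}

```text
time: 2.65
tcp_pos: [0.5421, 0.262, 0.1498]
ee_rot: [[0.026, 1.0, -0.002], [1.0, -0.026, -0.004], [-0.004, -0.002, -1.0]]
contact_force: [0.4, -0.8, 0.1]
gripper_width: 0.0443
```

Call:
{"api": "servo_tool", "payload": {
  "slide": [
    [0,0,0],
    [0,0,0],
    [0,0,0],
    [0,0,0],
    [0,0,0],
    [0,0,0],
    [0,0,0],
    [0,0,0]
  ],
  "spin": [0,0,0,0,0,0,0,0]
}}

```text
time: 3.32
tcp_pos: [0.5405, 0.262, 0.1495]
ee_rot: [[0.026, 1.0, -0.006], [1.0, -0.026, -0.005], [-0.005, -0.005, -1.0]]
contact_force: [-7.6, -0.3, 4.2]
gripper_width: 0.0175
```

Call:
{"api": "servo_tool", "payload": {
  "slide": [
    [0,0,-2],
    [0,0,-6],
    [0,0,-14],
    [0,0,-28],
    [0,0,-46],
    [0,0,-68],
    [0,0,-92],
    [0,0,-116],
    [0,0,-138],
    [0,0,-152],
    [0,0,-158],
    [0,0,-160]
  ],
  "spin": [0,0,0,0,0,0,0,0,0,0,0,0]
}}

```text
time: 4.32
tcp_pos: [0.5422, 0.2631, 0.3123]
ee_rot: [[0.026, 1.0, -0.002], [1.0, -0.026, -0.003], [-0.003, -0.002, -1.0]]
contact_force: [0.1, 0.6, -2.7]
gripper_width: 0.0177
```

Run:
```python
from h import *
s=observe();print(s["time"],s["tcp_pos"],s["ee_rot"].round(4).tolist(),s["contact_force"],s["torque"],s["gripper_width"])
im=read_camera("scene")[:,:,::-1]
t=s["tcp_pos"];p=proj("scene",t-[0,0,.08]).astype(int);print(p, proj("scene",t+[0,0.002,-.12]))
b=im[p[1]-40:p[1]+35,p[0]-45:p[0]+45];b=cv2.resize(b,(540,450),interpolation=cv2.INTER_CUBIC)
q=(309,203);c=im[170:225,280:340];c=cv2.resize(c,(240,220),interpolation=cv2.INTER_CUBIC)
o=np.zeros((450,790,3),np.uint8);o[:,:540]=b;o[:220,550:]=c;cv2.imwrite("pics/s2.png",o)
```

```text
4.3167 [0.54222623 0.26305235 0.3123491 ] [[0.0262, 0.9997, -0.0019], [0.9997, -0.0262, -0.0033], [-0.0034, -0.0018, -1.0]] [ 0.06605988  0.56450655 -2.70257498] [-0.05992283  0.04779731  0.02195805] 0.017744791776918744
[266 133] [266.68703793 142.64460195]
```

View pics/s2.png

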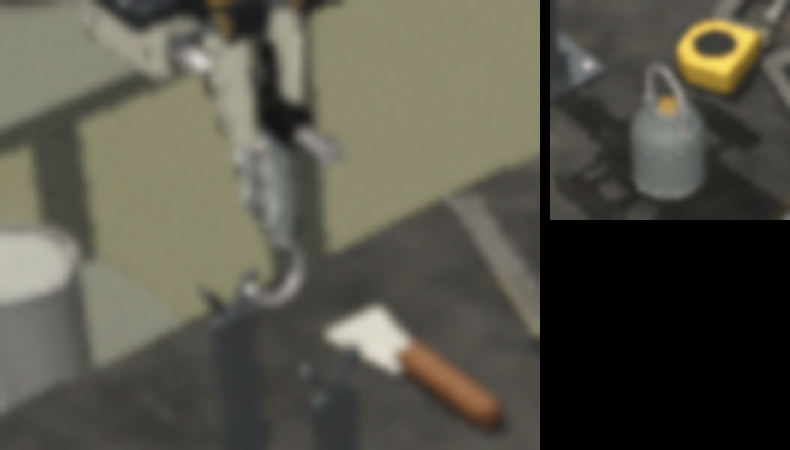

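The hook's back is on the right (world +x) and its tip on the left, so the mouth opens towards world -x. I'll measure the bow from the first top and scene pictures.

Run:
```python
import cv2,numpy as np
t=cv2.imread("pics/top0.png");s=cv2.imread("pics/scene0.png")
a=cv2.resize(t[192:234,267:307],(400,420),interpolation=cv2.INTER_CUBIC)
b=cv2.resize(s[182:224,289:329],(400,420),interpolation=cv2.INTER_CUBIC)
cv2.imwrite("pics/bow.png",np.hstack([a,b]))
```

```text
(no output)
```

View pics/bow.png

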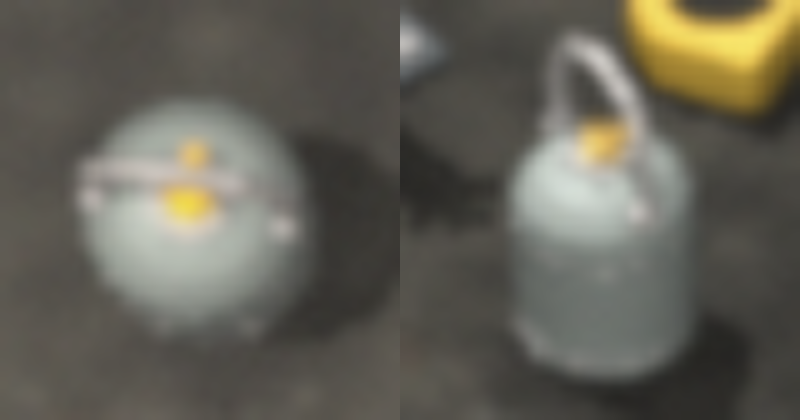

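Run:
```python
from h import *
T=lambda u,v:(267+u/10-.5,192+v/10-.5)
S=lambda u,v:(289+(u-400)/10-.5,182+v/10-.5)
print("peak",at("top",*T(187,178),.1265))
print("feet",at("top",*T(88,200),.078),at("top",*T(284,225),.078))
print("valve",at("top",*T(188,207),.09),at("scene",*S(602,135),.09))
print("scene peak",at("scene",*S(577,44),.1265))
print("body scene bottom",at("scene",*S(605,345),.01))
# two-ray closest
o,d=ray("top",*T(187,178));p,e=ray("scene",*S(577,44))
A=np.c_[d,-e];x=np.linalg.lstsq(A,p-o,rcond=None)[0];print(o+d*x[0],p+e*x[1])
for P in((.54,.031,.1265),(.54,.031,0),(.54,.031,.092)):print(proj("top",P),proj("scene",P))
```

```text
peak [0.54098563 0.03283796 0.1265    ]
feet [0.54174632 0.06526456 0.078     ] [0.53491135 0.00838203 0.078     ]
valve [0.53818714 0.03530998 0.09      ] [0.54021212 0.03286741 0.09      ]
scene peak [0.53860051 0.04288166 0.1265    ]
body scene bottom [0.52453733 0.0162044  0.01      ]
[0.53986957 0.03225405 0.13376121] [0.53358005 0.03673346 0.13315472]
[285.85466598 209.65629638] [308.73687236 187.34980252]
[288.95019669 215.86656103] [309.62485977 213.96164934]
[286.76593341 211.48448431] [308.9872995  194.85478335]
```

Call:
{"api": "servo_tool", "payload": {
  "slide": [
    [0,0,-4],
    [-6,2,-10],
    [-18,4,-14],
    [-38,9,-15],
    [-63,15,-15],
    [-90,22,-15],
    [-118,28,-15],
    [-145,34,-15],
    [-171,40,-15],
    [-194,45,-15],
    [-212,49,-15],
    [-225,52,-15]
  ],
  "spin": [0,0,0.01,0.02,0.03,0.04,0.05,0.06,0.07,0.08,0.09,0.095]
}}

```text
time: 5.37
tcp_pos: [0.5879, 0.0336, 0.3266]
ee_rot: [[0.124, 0.992, -0.004], [0.992, -0.124, -0.005], [-0.005, -0.004, -1.0]]
contact_force: [-0.3, -0.4, -2.9]
gripper_width: 0.0178
```

Call:
{"api": "servo_tool", "payload": {
  "slide": [
    [-5,1,1],
    [-7,1,5],
    [-8,1,14],
    [-8,1,27],
    [-8,1,42],
    [-8,1,58],
    [-8,1,73],
    [-8,1,86],
    [-8,1,97],
    [-8,1,104],
    [-8,1,109],
    [-8,1,110]
  ],
  "spin": [0,0,0,0,0,0,0,0,0,0,0,0]
}}

```text
time: 6.37
tcp_pos: [0.587, 0.0253, 0.2156]
ee_rot: [[0.124, 0.992, -0.005], [0.992, -0.124, -0.005], [-0.005, -0.005, -1.0]]
contact_force: [-0.8, -0.3, -3.0]
gripper_width: 0.0178
```

Run:
```python
from h import *
s=observe();print(s["time"],s["tcp_pos"],s["ee_rot"].round(4).tolist(),s["contact_force"],s["torque"],s["gripper_width"])
im=read_camera("scene")[:,:,::-1];cv2.imwrite("pics/s3full.png",im)
im2=read_camera("top")[:,:,::-1];cv2.imwrite("pics/t3full.png",im2)
b=im[150:225,275:355];b=cv2.resize(b,(640,600),interpolation=cv2.INTER_CUBIC);cv2.imwrite("pics/s3.png",b)
R=s["ee_rot"];g=s["tcp_pos"]-R[:,2]*.0205
def sp(x,z):return g+R[:,1]*x-R[:,2]*z
for x,z in((0,-.13),(-.0175,-.122),(.021,-.12)):
  p=proj("scene",sp(x,z));print(sp(x,z),(p-[275,150]+.5)*8)
print((proj("scene",(.5395,.035,.1265))-[275,150]+.5)*8)
```

```text
6.3667 [0.58704503 0.02528078 0.21557076] [[0.1237, 0.9923, -0.0055], [0.9923, -0.1237, -0.0046], [-0.0053, -0.0048, -1.0]] [-0.8217762  -0.34159458 -3.0042471 ] [-0.09373131  0.10773316 -0.02884781] 0.017823422517148763
[0.58644797 0.02477489 0.10607356] [363.87341951 299.00259968]
[0.56912623 0.02697681 0.11415804] [330.87034815 299.71738094]
[0.60734093 0.02222314 0.11597168] [402.70780528 264.05143344]
[266.99714957 298.91410393]
```

View pics/s3.png

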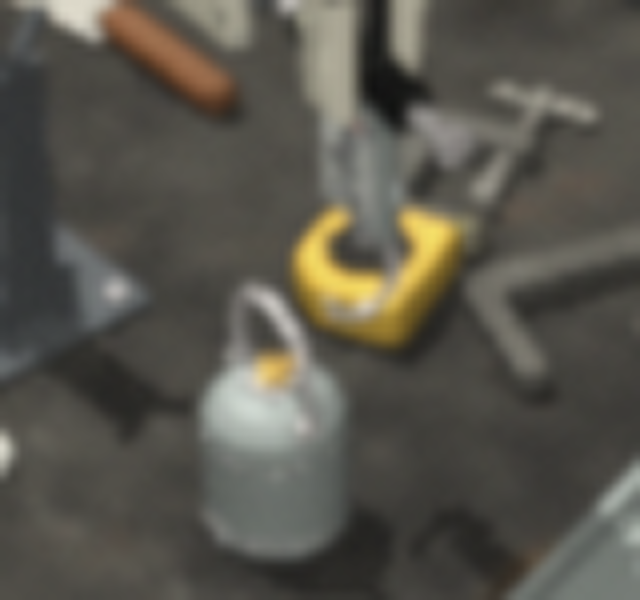

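The picture shows the hook tip at (328,303), about 3 px from where I predicted it. The bow peak is at (257,290), level with the mouth to within the view's accuracy. I'm sliding in.

Call:
{"api": "servo_tool", "payload": {
  "slide": [
    [1,0,-1],
    [2,-2,-2],
    [2,-6,-2],
    [2,-11,-2],
    [2,-16,-2],
    [2,-21,-2],
    [2,-26,-2],
    [2,-31,-2],
    [2,-36,-2],
    [2,-41,-2],
    [2,-46,-2],
    [2,-48,-2]
  ],
  "spin": [0,0,0,0,0,0,0,0,0,0,0,0]
}}

```text
time: 7.47
tcp_pos: [0.5396, 0.0331, 0.2191]
ee_rot: [[0.124, 0.992, -0.004], [0.992, -0.124, -0.005], [-0.005, -0.003, -1.0]]
contact_force: [0.1, 0.0, -2.1]
gripper_width: 0.0173
```

Run:
```python
from h import *
s=observe();print(s["time"],s["tcp_pos"],s["contact_force"],s["torque"],s["gripper_width"])
im=read_camera("scene")[:,:,::-1];cv2.imwrite("pics/s4full.png",im)
b=im[150:225,275:355];b=cv2.resize(b,(640,600),interpolation=cv2.INTER_CUBIC);cv2.imwrite("pics/s4.png",b)
```

```text
7.4667 [0.53955698 0.03314703 0.21911964] [ 0.05939135  0.01960075 -2.07978586] [-0.05541733  0.07259257 -0.00872712] 0.017349838807568355
```

View pics/s4.png

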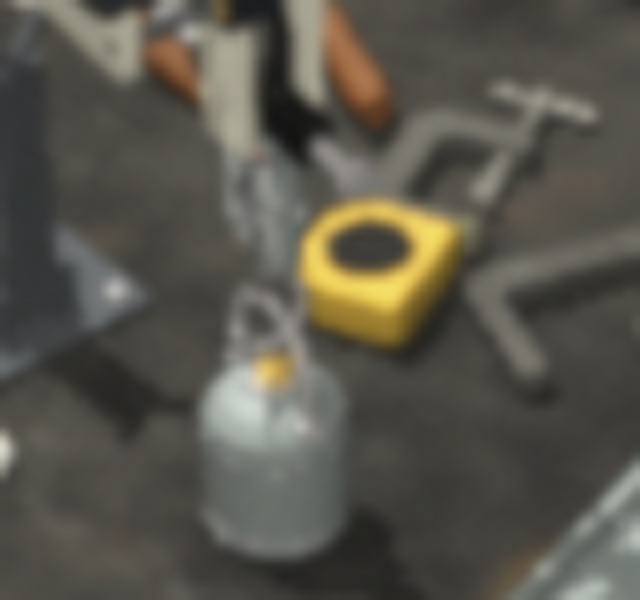

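The hook is through the bow, with its tip at (238,320) and back at (300,300), and the bottle hasn't moved. I'll lift slowly.

Call:
{"api": "servo_tool", "payload": {
  "slide": [
    [0,0,-1],
    [0,0,-3],
    [0,0,-6],
    [0,0,-9],
    [0,0,-12],
    [0,0,-15],
    [0,0,-17],
    [0,0,-19],
    [0,0,-21],
    [0,0,-23],
    [0,0,-24],
    [0,0,-24]
  ],
  "spin": [0,0,0,0,0,0,0,0,0,0,0,0]
}}

```text
time: 8.52
tcp_pos: [0.5398, 0.0333, 0.2433]
ee_rot: [[0.124, 0.992, -0.004], [0.992, -0.124, -0.005], [-0.005, -0.003, -1.0]]
contact_force: [0.9, -0.7, -3.9]
gripper_width: 0.0173
```

Call:
{"api": "servo_tool", "payload": {
  "slide": [
    [0,0,-1],
    [0,0,-2],
    [0,0,-3],
    [0,0,-4],
    [0,0,-5],
    [0,0,-6],
    [0,0,-7],
    [0,0,-8],
    [0,0,-9],
    [0,0,-9],
    [0,0,-9],
    [0,0,-9]
  ],
  "spin": [0,0,0,0,0,0,0,0,0,0,0,0]
}}

```text
time: 9.52
tcp_pos: [0.5397, 0.0333, 0.2522]
ee_rot: [[0.124, 0.992, -0.004], [0.992, -0.124, -0.005], [-0.005, -0.003, -1.0]]
contact_force: [0.2, -0.1, -5.4]
gripper_width: 0.0177
```

Call:
{"api": "servo_tool", "payload": {
  "slide": [
    [0,0,-1],
    [0,0,-2],
    [0,0,-3],
    [0,0,-4],
    [0,0,-5],
    [0,0,-6],
    [0,0,-7],
    [0,0,-8],
    [0,0,-8],
    [0,0,-8],
    [0,0,-8],
    [0,0,-8]
  ],
  "spin": [0,0,0,0,0,0,0,0,0,0,0,0]
}}

```text
time: 10.52
tcp_pos: [0.5397, 0.0333, 0.2601]
ee_rot: [[0.124, 0.992, -0.004], [0.992, -0.124, -0.005], [-0.005, -0.003, -1.0]]
contact_force: [-0.1, 0.1, -7.6]
gripper_width: 0.0178
```

Run:
```python
from h import *
f=[]
for i in range(4):
    s=observe();f.append(s["contact_force"][2]);im=read_camera("scene")
print(s["time"],s["tcp_pos"],np.round(f,2))
cv2.imwrite("pics/s5full.png",im[:,:,::-1])
a=cv2.imread("pics/s4full.png");b=im[:,:,::-1]
# bottle vertical shift: template of body
t=a[205:222,300:322]
r=cv2.matchTemplate(b[190:235,290:335],t,cv2.TM_CCOEFF_NORMED);print(cv2.minMaxLoc(r), "nomove at (10,15)")
```

```text
10.6667 [0.53970485 0.03335516 0.26013404] [-7.56 -7.34 -7.91 -7.63]
(-0.4005546569824219, 0.9961361885070801, (0, 0), (10, 15)) nomove at (10,15)
```

Call:
{"api": "servo_tool", "payload": {
  "slide": [
    [0,0,-1],
    [0,0,-2],
    [0,0,-3],
    [0,0,-4],
    [0,0,-5],
    [0,0,-6],
    [0,0,-7],
    [0,0,-8],
    [0,0,-8],
    [0,0,-8],
    [0,0,-8],
    [0,0,-8]
  ],
  "spin": [0,0,0,0,0,0,0,0,0,0,0,0]
}}

```text
time: 11.72
tcp_pos: [0.5397, 0.0334, 0.2681]
ee_rot: [[0.124, 0.992, -0.004], [0.992, -0.124, -0.005], [-0.005, -0.004, -1.0]]
contact_force: [0.7, 0.2, -9.0]
gripper_width: 0.0177
```

```bash
cat > chk.py <<'E'
from h import *
f=[]
for i in range(4):
    s=observe();f.append(s["contact_force"][2]);im=read_camera("scene")
print(s["time"],s["tcp_pos"],np.round(f,2),np.mean(f))
a=cv2.imread("pics/s4full.png");b=im[:,:,::-1];cv2.imwrite("pics/chk.png",b)
t=a[205:222,300:322]
k=lambda x:cv2.resize(x,None,fx=4,fy=4,interpolation=cv2.INTER_CUBIC)
r=cv2.matchTemplate(k(b[190:235,290:335]),k(t),cv2.TM_CCOEFF_NORMED);m=cv2.minMaxLoc(r);print(m[1],(m[3][0]-40)/4,(m[3][1]-60)/4,"px shift")
E
python3 chk.py
```

```text
11.8667 [0.5396973  0.03338851 0.26806268] [-9.03 -7.65 -8.48 -8.47] -8.409996094378982
0.9925509691238403 0.25 -1.0 px shift
```

Call:
{"api": "servo_tool", "payload": {
  "slide": [
    [0,0,-1],
    [0,0,-2],
    [0,0,-3],
    [0,0,-4],
    [0,0,-5],
    [0,0,-5],
    [0,0,-5],
    [0,0,-5],
    [0,0,-5],
    [0,0,-5],
    [0,0,-5],
    [0,0,-5]
  ],
  "spin": [0,0,0,0,0,0,0,0,0,0,0,0]
}}

```text
time: 12.92
tcp_pos: [0.5397, 0.0334, 0.273]
ee_rot: [[0.124, 0.992, -0.004], [0.992, -0.124, -0.005], [-0.005, -0.004, -1.0]]
contact_force: [0.6, -0.0, -9.1]
gripper_width: 0.0178
```

Call:
{"api": "servo_tool", "payload": {
  "slide": [
    [0,0,0],
    [0,0,0],
    [0,0,0],
    [0,0,0],
    [0,0,0],
    [0,0,0],
    [0,0,0],
    [0,0,0],
    [0,0,0],
    [0,0,0],
    [0,0,0],
    [0,0,0]
  ],
  "spin": [0,0,0,0,0,0,0,0,0,0,0,0]
}}

```text
time: 13.92
tcp_pos: [0.5397, 0.0334, 0.273]
ee_rot: [[0.124, 0.992, -0.004], [0.992, -0.124, -0.005], [-0.005, -0.004, -1.0]]
contact_force: [-0.5, 0.6, -7.8]
gripper_width: 0.0178
```

```bash
sed -i 's/range(4)/range(20)/' chk.py; python3 chk.py
python3 - <<'E'
from h import *
b=cv2.imread("pics/chk.png");s=observe();g=s["tcp_pos"]+[0,0,.0205]
p=proj("scene",g-[0,0,.08]).astype(int);print(p)
c=b[p[1]-40:p[1]+50,p[0]-40:p[0]+50];cv2.imwrite("pics/s6.png",cv2.resize(c,(600,600),interpolation=cv2.INTER_CUBIC))
E
```

```text
14.8667 [0.53974361 0.03340585 0.27306789] [-7.83 -7.93 -8.04 -8.14 -8.44 -8.94 -7.97 -8.86 -7.91 -7.48 -8.16 -7.83
 -7.78 -8.21 -9.21 -7.52 -7.84 -8.28 -8.46 -8.2 ] -8.151634954477172
0.9875398874282837 0.0 -2.0 px shift
[307 167]
```

View pics/s6.png

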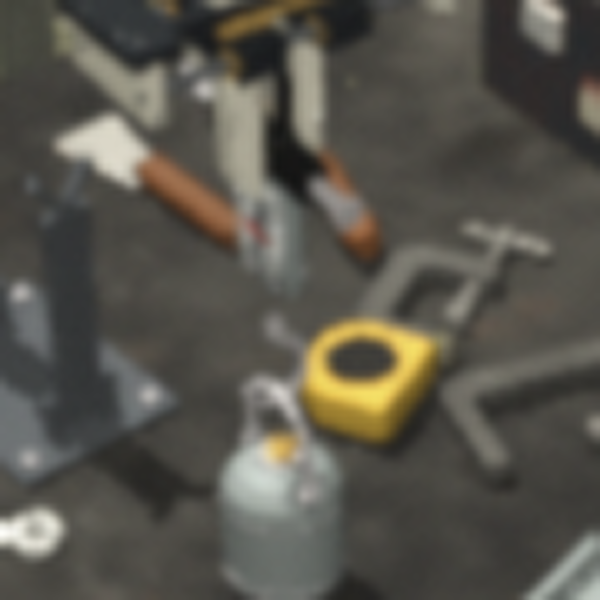

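The bottle hangs still about 9.5 mm up (2 px). The force gives (8.15-2.75)/9.81 ≈ 0.55 kg, and the spring's extension of about 27 mm gives about 0.56 kg, so it counts as empty and goes to the tray. I'll lift it over the rim and carry it smoothly.

Call:
{"api": "servo_tool", "payload": {
  "slide": [
    [0,0,-1],
    [0,0,-3],
    [0,0,-6],
    [0,0,-10],
    [0,0,-15],
    [0,0,-20],
    [0,0,-25],
    [0,0,-30],
    [0,0,-34],
    [0,0,-37],
    [0,0,-39],
    [0,0,-40]
  ],
  "spin": [0,0,0,0,0,0,0,0,0,0,0,0]
}}

```text
time: 15.92
tcp_pos: [0.54, 0.0336, 0.3134]
ee_rot: [[0.124, 0.992, -0.004], [0.992, -0.124, -0.005], [-0.005, -0.003, -1.0]]
contact_force: [0.4, -0.0, -7.4]
gripper_width: 0.0175
```

Call:
{"api": "servo_tool", "payload": {
  "slide": [
    [-0.4,0.3,0],
    [-1.7,1,0],
    [-3.9,2.3,0],
    [-6.9,4.1,0],
    [-10.7,6.4,0],
    [-15.5,9.2,0],
    [-21,12.5,0],
    [-27.5,16.4,0],
    [-34.4,20.4,0],
    [-41.2,24.5,0],
    [-48.1,28.6,0],
    [-55,32.7,0]
  ],
  "spin": [0,0,0,0,0,0,0,0,0,0,0,0]
}}

```text
time: 16.92
tcp_pos: [0.566, -0.026, 0.3136]
ee_rot: [[0.124, 0.992, -0.004], [0.992, -0.124, -0.005], [-0.005, -0.003, -1.0]]
contact_force: [-0.4, -0.6, -7.6]
gripper_width: 0.0179
```

Call:
{"api": "servo_tool", "payload": {
  "slide": [
    [-6.9,4.1,0],
    [-13.7,8.2,0],
    [-20.6,12.3,0],
    [-27.5,16.4,0],
    [-34.4,20.4,0],
    [-41.2,24.5,0],
    [-48.1,28.6,0],
    [-55,32.7,0],
    [-61.8,36.8,0],
    [-68.7,40.9,0],
    [-75.6,45,0],
    [-82.4,49,0]
  ],
  "spin": [0,0,0,0,0,0,0,0,0,0,0,0]
}}

```text
time: 17.92
tcp_pos: [0.6047, -0.1146, 0.3138]
ee_rot: [[0.124, 0.992, -0.004], [0.992, -0.124, -0.005], [-0.005, -0.003, -1.0]]
contact_force: [-0.4, 1.4, -8.4]
gripper_width: 0.0178
```

Call:
{"api": "servo_tool", "payload": {
  "slide": [
    [-6,3.6,0],
    [-12,7.2,0],
    [-17.6,10.5,0],
    [-22.3,13.3,0],
    [-26.6,15.8,0],
    [-30.1,17.9,0],
    [-32.6,19.4,0],
    [-34.4,20.4,0],
    [-35.6,21.2,0],
    [-36.1,21.5,0],
    [-36.1,21.5,0],
    [-36.1,21.5,0]
  ],
  "spin": [0,0,0,0,0,0,0,0,0,0,0,0]
}}

```text
time: 18.92
tcp_pos: [0.6215, -0.1529, 0.3139]
ee_rot: [[0.124, 0.992, -0.004], [0.992, -0.124, -0.005], [-0.005, -0.003, -1.0]]
contact_force: [0.5, 0.2, -7.8]
gripper_width: 0.0178
```

Run:
```python
from h import *
s=observe();print(s["time"],s["tcp_pos"],s["contact_force"],s["gripper_width"])
c=lambda u,v:(155+u/2.6667-.3,150+v/2.6667-.3)
P=[at("top",*c(*p),.025) for p in((447,60),(562,40),(580,147),(468,167))]
print(np.round(P,3).tolist(),np.mean(P,0))
im=read_camera("scene")[:,:,::-1]
cv2.imwrite("pics/s7full.png",im);cv2.imwrite("pics/s7.png",cv2.resize(im[150:270,290:430],(700,600),interpolation=cv2.INTER_CUBIC))
```

```text
18.9167 [ 0.62153285 -0.15288495  0.31394055] [ 0.46395218  0.18093022 -7.83688697] 0.01779384540378364
[[0.673, -0.071, 0.025], [0.698, -0.204, 0.025], [0.573, -0.223, 0.025], [0.548, -0.096, 0.025]] [ 0.62319442 -0.14858129  0.025     ]
```

View pics/s7.png

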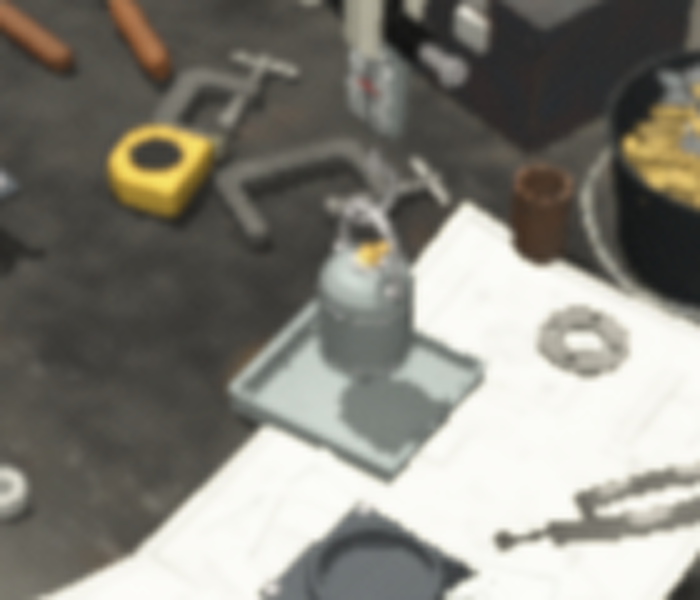

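The bottle hangs centred over the tray, within about 4 mm. I'll lower it gently.

Call:
{"api": "servo_tool", "payload": {
  "slide": [
    [0,0,1],
    [0,0,3],
    [0,0,6],
    [0,0,9],
    [0,0,13],
    [0,0,17],
    [0,0,21],
    [0,0,24],
    [0,0,27],
    [0,0,29],
    [0,0,30],
    [0,0,31]
  ],
  "spin": [0,0,0,0,0,0,0,0,0,0,0,0]
}}

```text
time: 19.97
tcp_pos: [0.6214, -0.153, 0.2829]
ee_rot: [[0.124, 0.992, -0.004], [0.992, -0.124, -0.005], [-0.005, -0.003, -1.0]]
contact_force: [-0.5, -0.7, -8.1]
gripper_width: 0.0176
```

Call:
{"api": "servo_tool", "payload": {
  "slide": [
    [0,0,1],
    [0,0,2],
    [0,0,3],
    [0,0,4.5],
    [0,0,6],
    [0,0,7.5],
    [0,0,9],
    [0,0,10.5],
    [0,0,12],
    [0,0,13.5],
    [0,0,15],
    [0,0,16]
  ],
  "spin": [0,0,0,0,0,0,0,0,0,0,0,0]
}}

```text
time: 20.97
tcp_pos: [0.6214, -0.1531, 0.2668]
ee_rot: [[0.124, 0.992, -0.004], [0.992, -0.124, -0.005], [-0.005, -0.003, -1.0]]
contact_force: [0.1, 0.4, -6.2]
gripper_width: 0.0176
```

Call:
{"api": "servo_tool", "payload": {
  "slide": [
    [0,0,1],
    [0,0,3],
    [0,0,5],
    [0,0,7],
    [0,0,9],
    [0,0,11],
    [0,0,13],
    [0,0,15],
    [0,0,17],
    [0,0,19],
    [0,0,20],
    [0,0,20]
  ],
  "spin": [0,0,0,0,0,0,0,0,0,0,0,0]
}}

```text
time: 21.97
tcp_pos: [0.6212, -0.1532, 0.2466]
ee_rot: [[0.124, 0.992, -0.004], [0.992, -0.124, -0.005], [-0.005, -0.003, -1.0]]
contact_force: [0.3, 0.3, -2.9]
gripper_width: 0.0178
```

Call:
{"api": "servo_tool", "payload": {
  "slide": [
    [0,0,1],
    [0,0,3],
    [0,0,5],
    [0,0,7],
    [0,0,9],
    [0,0,11],
    [0,0,13],
    [0,0,15],
    [0,0,17],
    [0,0,18],
    [0,0,18]
  ],
  "spin": [0,0,0,0,0,0,0,0,0,0,0]
}}

```text
time: 22.88
tcp_pos: [0.6209, -0.1532, 0.2282]
ee_rot: [[0.124, 0.992, -0.005], [0.992, -0.124, -0.005], [-0.005, -0.004, -1.0]]
contact_force: [0.3, 1.2, -2.7]
gripper_width: 0.018
```

Run:
```python
from h import *
f=[]
for i in range(2): s=observe();f.append(s["contact_force"]);im=read_camera("scene")[:,:,::-1]
print(s["time"],s["tcp_pos"],np.round(f,2))
cv2.imwrite("pics/s8.png",cv2.resize(im[165:255,320:425],(700,600),interpolation=cv2.INTER_CUBIC))
```

```text
22.9333 [ 0.62104242 -0.15322384  0.22845192] [[ 0.26  1.16 -2.73]
 [ 0.55 -1.07 -3.21]]
```

View pics/s8.png

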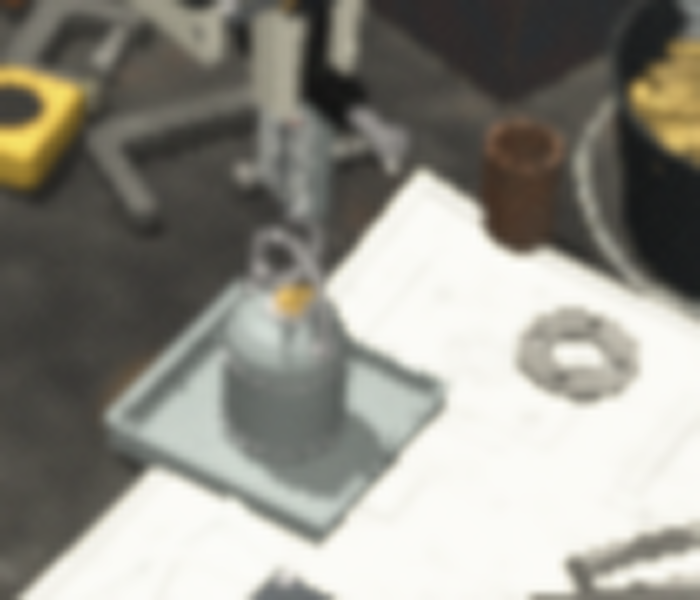

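The bottle stands on the tray floor and the hook hangs free inside the bow, as it did on entry. I'm backing out along +x.

Call:
{"api": "servo_tool", "payload": {
  "slide": [
    [0,1,0],
    [0,4,0],
    [0,8,0],
    [0,13,0],
    [0,18,0],
    [0,24,0],
    [0,30,0],
    [0,36,0],
    [0,42,0],
    [0,48,0],
    [0,53,0],
    [0,55,0]
  ],
  "spin": [0,0,0,0,0,0,0,0,0,0,0,0]
}}

```text
time: 23.98
tcp_pos: [0.6764, -0.1602, 0.2282]
ee_rot: [[0.124, 0.992, -0.004], [0.992, -0.124, -0.005], [-0.005, -0.003, -1.0]]
contact_force: [0.3, -0.7, -2.8]
gripper_width: 0.0176
```

Run:
```python
from h import *
f=[]
for i in range(6): s=observe();f.append(s["contact_force"]);im=read_camera("scene")[:,:,::-1]
print(s["time"],s["tcp_pos"],np.round(f,2))
cv2.imwrite("pics/s9.png",cv2.resize(im[165:255,320:425],(700,600),interpolation=cv2.INTER_CUBIC))
```

```text
24.2333 [ 0.67553701 -0.16003718  0.22846365] [[ 0.26 -0.71 -2.78]
 [-0.06 -0.44 -3.28]
 [-1.33 -0.04 -2.18]
 [-0.31 -1.07 -2.74]
 [-0.13  0.75 -2.87]
 [-0.1   0.26 -2.26]]
```

View pics/s9.png

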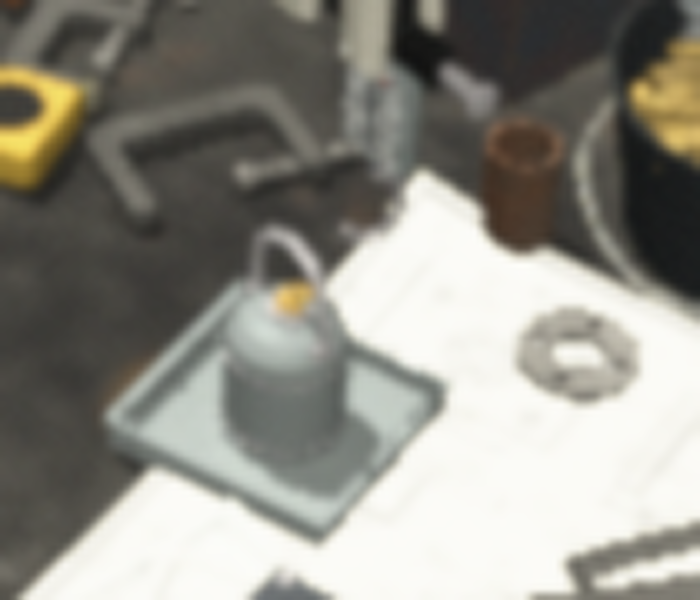

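The hook is clear of the bow and the bottle stands upright in the tray. I'm raising the scale and returning to the stand.

Call:
{"api": "servo_tool", "payload": {
  "slide": [
    [0,0,-2],
    [0,0,-7],
    [0,0,-15],
    [0,0,-26],
    [0,0,-39],
    [0,0,-53],
    [0,0,-67],
    [0,0,-80],
    [0,0,-92],
    [0,0,-102],
    [0,0,-108],
    [0,0,-110]
  ],
  "spin": [0,0,0,0,0,0,0,0,0,0,0,0]
}}

```text
time: 25.28
tcp_pos: [0.6764, -0.1597, 0.3405]
ee_rot: [[0.124, 0.992, -0.002], [0.992, -0.124, -0.005], [-0.006, -0.001, -1.0]]
contact_force: [-0.4, 0.2, -2.4]
gripper_width: 0.0177
```

Call:
{"api": "servo_tool", "payload": {
  "slide": [
    [3,-1,0],
    [10,-5,0],
    [22,-10,0],
    [38,-18,0],
    [57,-26,0],
    [76,-35,0],
    [95,-44,0],
    [114,-53,0],
    [133,-61,0],
    [152,-70,0],
    [171,-79,0],
    [190,-88,0]
  ],
  "spin": [0,0,-0.01,-0.02,-0.03,-0.04,-0.05,-0.06,-0.07,-0.08,-0.09,-0.095]
}}

```text
time: 26.28
tcp_pos: [0.6112, 0.0419, 0.3388]
ee_rot: [[0.027, 1.0, -0.003], [1.0, -0.027, -0.005], [-0.005, -0.003, -1.0]]
contact_force: [-0.2, -0.3, -2.2]
gripper_width: 0.0173
```

Run:
```python
from h import *
s=observe();print(s["time"],s["tcp_pos"],s["ee_rot"].round(4).tolist())
d=np.array([.541,.2622,.338])-s["tcp_pos"];print(s["ee_rot"].T@d*1000)
```

```text
26.2833 [0.61122944 0.04192417 0.33875639] [[0.0273, 0.9996, -0.0031], [0.9996, -0.0273, -0.005], [-0.0051, -0.0029, -1.0]]
[ 2.18276081e+02 -7.62215175e+01 -1.37148595e-01]
```

Call:
{"api": "servo_tool", "payload": {
  "slide": [
    [16,-6,0],
    [36,-13,0],
    [58,-20,0],
    [82,-29,0],
    [106,-37,0],
    [130,-45,0],
    [153,-53,0],
    [174,-61,0],
    [192,-67,0],
    [206,-72,0],
    [215,-75,0],
    [218,-76,0]
  ],
  "spin": [0,0,0,0,0,0,0,0,0,0,0,0]
}}

```text
time: 27.28
tcp_pos: [0.5401, 0.2635, 0.3375]
ee_rot: [[0.025, 1.0, -0.004], [1.0, -0.025, -0.005], [-0.005, -0.004, -1.0]]
contact_force: [-0.8, 0.3, -2.8]
gripper_width: 0.0177
```

Run:
```python
from h import *
for i in range(5):read_camera("top")
s=observe();print(s["time"],s["tcp_pos"],s["ee_rot"].round(4).tolist(),s["qvel"].round(3))
print(s["ee_rot"].T@(np.array([.541,.2622,.151])-s["tcp_pos"])*1000)
# before/after: bar pins (horizontal position in wrist view)
im=read_camera("wrist")[:,:,::-1];cv2.imwrite("pics/w9.png",im[60:330,200:440].repeat(2,0).repeat(2,1))
```

```text
27.5333 [0.5415838  0.26099671 0.33783115] [[0.0283, 0.9996, -0.003], [0.9996, -0.0283, -0.0054], [-0.0055, -0.0028, -1.0]] [-0.005 -0.001 -0.002  0.002 -0.     0.   ]
[ 2.21587830e+00 -8.99910617e-02  1.86822777e+02]
```

The viewer's picture limit is used up, so I'll go on by numbers.

Call:
{"api": "servo_tool", "payload": {
  "slide": [
    [1,0,3],
    [2,0,10],
    [2,0,22],
    [2,0,38],
    [2,0,56],
    [2,0,76],
    [2,0,96],
    [2,0,114],
    [2,0,130],
    [2,0,142],
    [2,0,149],
    [2,0,152]
  ],
  "spin": [0,0,0,0,0,0,0,0,0,0,0,0]
}}

```text
time: 28.58
tcp_pos: [0.5404, 0.2617, 0.1838]
ee_rot: [[0.029, 1.0, -0.005], [1.0, -0.029, -0.006], [-0.006, -0.005, -1.0]]
contact_force: [1.0, 0.3, -2.4]
gripper_width: 0.0175
```

Run:
```python
from h import *
for i in range(4):read_camera("top")
s=observe();print(s["time"],s["tcp_pos"],s["ee_rot"].round(4).tolist(),s["contact_force"],s["torque"])
print(s["ee_rot"].T@(np.array([.541,.2622,.1495])-s["tcp_pos"])*1000)
im=read_camera("wrist")[:,:,::-1];cv2.imwrite("pics/w10.png",im)
# bright steel pin blobs of held bar in wrist view
g=im[60:340,280:360];m=(g.min(2)>150).astype(np.uint8);n,l,st,c=cv2.connectedComponentsWithStats(m)
for i in range(1,n):
  if st[i,4]>40:print(st[i],c[i]+[280,60])
```

```text
28.7833 [0.54183423 0.26237183 0.18696042] [[0.0285, 0.9996, -0.0014], [0.9996, -0.0285, -0.0047], [-0.0047, -0.0013, -1.0]] [ 0.58781999 -0.92382675 -2.57094473] [-0.08487514  0.02491225  0.05167002]
[-1.77069500e-02 -7.80825570e-01  3.74619658e+01]
[74 58  6 10 46] [356.95652174 122.5       ]
[  19   65   38   66 1451] [317.52377671 154.04617505]
[ 71 172   8   8  53] [354.41509434 235.67924528]
[  0 180  18  30 470] [288.26808511 254.57234043]
[ 58 180  22  38 548] [348.41058394 255.40328467]
```

Call:
{"api": "servo_tool", "payload": {
  "slide": [
    [0,-0.5,2],
    [0,-0.5,5],
    [0,-0.5,9],
    [0,-0.5,13],
    [0,-0.5,17],
    [0,-0.5,21],
    [0,-0.5,25],
    [0,-0.5,28],
    [0,-0.5,31],
    [0,-0.5,33],
    [0,-0.5,34],
    [0,-0.5,34]
  ],
  "spin": [0,0,0,0,0,0,0,0,0,0,0,0]
}}

```text
time: 29.83
tcp_pos: [0.5413, 0.2622, 0.1529]
ee_rot: [[0.029, 1.0, -0.001], [1.0, -0.029, -0.005], [-0.005, -0.001, -1.0]]
contact_force: [-0.6, 0.1, -1.7]
gripper_width: 0.0175
```

Call:
{"api": "servo_tool", "payload": {
  "slide": [
    [0,0,0.5],
    [0,0,1],
    [0,0,1.5],
    [0,0,2],
    [0,0,2.5],
    [0,0,3],
    [0,0,3],
    [0,0,3]
  ],
  "spin": [0,0,0,0,0,0,0,0]
}}

```text
time: 30.5
tcp_pos: [0.5413, 0.2623, 0.1507]
ee_rot: [[0.029, 1.0, -0.001], [1.0, -0.029, -0.004], [-0.004, -0.001, -1.0]]
contact_force: [-3.9, -1.2, 5.1]
gripper_width: 0.0175
```

Force has gone from -2.7 to +5 N, so the pins are seated. I'm releasing.

Call:
{"api": "servo_tool", "payload": {
  "slide": [
    [0,0,0],
    [0,0,0],
    [0,0,0],
    [0,0,0],
    [0,0,0],
    [0,0,0],
    [0,0,0],
    [0,0,0],
    [0,0,0],
    [0,0,0]
  ],
  "spin": [0,0,0,0,0,0,0,0,0,0],
  "claw": 0.7
}}

```text
time: 31.33
tcp_pos: [0.5414, 0.2623, 0.1507]
ee_rot: [[0.029, 1.0, -0.001], [1.0, -0.029, -0.004], [-0.004, -0.001, -1.0]]
contact_force: [0.2, -0.9, -0.6]
gripper_width: 0.0652
```

Call:
{"api": "servo_tool", "payload": {
  "slide": [
    [0,0,-3],
    [0,0,-8],
    [0,0,-16],
    [0,0,-28],
    [0,0,-42],
    [0,0,-58],
    [0,0,-76],
    [0,0,-94],
    [0,0,-112],
    [0,0,-128],
    [0,0,-140],
    [0,0,-146]
  ],
  "spin": [0,0,0,0,0,0,0,0,0,0,0,0]
}}

```text
time: 32.33
tcp_pos: [0.5424, 0.2633, 0.3004]
ee_rot: [[0.029, 1.0, 0.003], [1.0, -0.029, -0.003], [-0.003, 0.003, -1.0]]
contact_force: [-0.2, -0.4, 1.0]
gripper_width: 0.0651
```

Run:
```python
from h import *
for i in range(6):read_camera("top")
s=observe();print(s["time"],s["tcp_pos"],s["contact_force"],s["gripper_width"])
im=read_camera("wrist")[:,:,::-1];cv2.imwrite("pics/w11.png",im)
g=im[100:290,295:345];m=(g.min(2)>150).astype(np.uint8);n,l,st,c=cv2.connectedComponentsWithStats(m)
B=[]
for i in range(1,n):
  if st[i,4]>100:print(st[i]+[295,100,0,0,0],c[i]+[295,100]);B.append(st[i])
b=[x for x in B];t,bo=b[0],b[-1]
A=at("wrist",295+t[0]+t[2]/2,100+t[1]+2,.17,s);C=at("wrist",295+bo[0]+bo[2]/2,100+bo[1]+bo[3]-3,.17,s);print(A,C,(A+C)/2,np.linalg.norm(A-C))
# bar by darkness
d=(im[140:260,300:340].max(2)<45).astype(np.uint8);n,l,st,c=cv2.connectedComponentsWithStats(d);i=1+st[1:,4].argmax();x=st[i]+[300,140,0,0,0];print("bar",x,at("wrist",x[0]+x[2]/2,x[1],.18,s),at("wrist",x[0]+x[2]/2,x[1]+x[3],.18,s))
# bystanders & bottle unmoved
a=cv2.imread("pics/scene0.png");q=read_camera("scene")[:,:,::-1];e=cv2.imread("pics/s7full.png")
for nm,(u,v) in dict(tape=(322,184),nut=(290,248),span=(250,207)).items():
  r=cv2.matchTemplate(q[v-20:v+20,u-24:u+24],a[v-12:v+12,u-14:u+14],cv2.TM_CCOEFF_NORMED);m=cv2.minMaxLoc(r);print(nm,round(m[1],3),m[3],"(10,8)=unmoved")
cv2.imwrite("pics/s12.png",q)
k=cv2.imread("pics/s9.png");q2=cv2.resize(q[165:255,320:425],(700,600),interpolation=cv2.INTER_CUBIC)
r=cv2.matchTemplate(q2[200:490,190:380],k[220:470,215:355],cv2.TM_CCOEFF_NORMED);m=cv2.minMaxLoc(r);print("bottle",m[1],m[3],"(25,20)=unmoved")
```

```text
32.6333 [0.54097479 0.26277147 0.29519183] [-0.04633551 -0.45070434 -0.10381461] 0.06531824981135977
[309 116  19  35 373] [317.50938338 131.44772118]
[310 240  16  28 277] [317.64620939 254.53068592]
[0.54354294 0.33318728 0.17      ] [0.53908129 0.19101804 0.17      ] [0.54131212 0.26210266 0.17      ] 0.14223923692090373
bar [310 150   3   2   4] [0.53674032 0.30683714 0.18      ] [0.53668137 0.30510913 0.18      ]
tape 0.894 (10, 8) (10,8)=unmoved
nut 0.761 (10, 9) (10,8)=unmoved
span 1.0 (10, 8) (10,8)=unmoved
bottle 0.9953520894050598 (25, 20) (25,20)=unmoved
```

```bash
python3 -c "
from bench import *
print(hand_in())"
```

```text
the job is handed in; nothing more can be done
None
```

The job is done and handed in; all moves were over by about 33 s of the 72 s limit.

- **Weighing:** I hooked the bottle and lifted it about 9.5 mm, where it hung still for about 2 s. The wrist force gave about 0.55 kg and the scale's spring extension about 0.56 kg. Both are under 600 g, so it counted as empty.
- **Placing:** I lowered it into the square tray, about 4 mm from the centre by my estimate, and unhooked it. In the last view of it, it stood upright there, and a later image match showed it had not moved.
- **Scale:** It is back in the notches. Its grip centre measured (0.5413, 0.2621), against (0.5412, 0.2623) before I took it. Touching down changed the wrist force from about -2.7 N to +5 N, which points to the pins seating. The gripper is open and clear.
- **Bystanders:** The spanner (match 1.0) and tape (0.89) showed no shift, and the nut at most 1 px, about 3 mm. The nut's match score was low at 0.76, probably from the arm's shadow.

**Checks that failed:** I used up the 12 pictures before hanging the scale back, so that step was checked by numbers only. My dark-bar detection in the last script found nothing usable; the pin positions stood in for it.

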